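# Show a test tile's back mark to the inspection camera with a mirror

### The arm

A 6-joint arm with a two-finger parallel gripper is mounted at the origin on the work surface. World frame = base frame: x ahead of the robot, y to its left, z up, the work surface at z = 0. Lengths are in m, angles in rad, forces in N, time in s.
With the tool pointing down it reaches from about 0.3 to 0.75 m from the base axis. Payload 8.5 kg.
Tool frame: the origin (TCP) lies on the mounting face of the last link; the fingertips stand 166 mm ahead of it and the grasp point (between the pads) lies 147 mm ahead of it; z points along the fingers, y is the line along which they close (so a half turn about z gives the same grasp; the last joint's range is limited). The gripper opens to 88 mm and grips with 3 to 60 N. Pads are 18 mm wide; open, the fingers measure 123 mm over their backs; the gripper's body (75 mm by 187 mm) begins 45 mm behind the grasp point.
Start: joints at [-1.545, 0.381, 1.297, -0, 1.464, -0.215], TCP at [0.131, -0.534, 0.405] pointing down, gripper open.
Joint ranges: [-3.11, 3.11], [-0.89, 2.33], [0.22, 2.48], [-1.42, 4.56], [0.17, 2.85], [-2.88, 2.88]. Speed limits (rad/s): [2.39, 2.39, 3.14, 3.14, 3.14, 3.14].

### API

Orientations are given as a 3x3 rotation matrix whose columns are the frame's x, y, z axes.
In Python, from workcell import manip gives the robot as it stands. The module is installed in compiled form; this text tells all that it offers.
- The arm moves only by the shell command python3 -m handwheel 'ROWS'. ROWS is a JSON object of lists of equal length, an entry for each row: "claw": the opening, from 0 (shut) to 1 (fully open); "linear": the shift along the tool's x, y, z as a fraction of full scale, a list of three; "rot": the turn, a rotation vector about the tool's x, y, z as a fraction of full scale, a list of three. A call has 1 to 20 rows; each row shifts and turns the commanded pose from where the row before left it, along the tool's axes as they then stand; what a row does not reach is not made up. Full scale, the value 1, is 0.2 m for a shift and 0.12 rad for a turn. A row lasts 1/10 s, in which the tool goes at most 50 mm and 8.59 degrees, less where a joint would pass 70% of its speed; a pose out of reach is approached as far as the arm can. A call with a number of a shift or a turn outside -1 to 1 is refused whole. A call with a gripper value outside its range is refused whole. The fingers move at their own pace and stop on an object; the grip force is fixed at half the most. Time passes only in rows, so rows that do not move let the fingers close. It gives the time, the measured TCP pose, the force, the opening and the grip force at its end, in the units of the state.
- manip.state(): the state, without advancing time (a new reading comes with each control period).
- manip.read_camera(name): name is "side" or "top" or "wrist"; returns (picture, depth): 384x512x3 uint8, red, green, blue; 384x512 float32, m along the optical axis (not along the pixel's ray), 0 where there is no reading.
- manip.calibration(name): a dict with "vertical_fov" (degrees; the focal length in pixels is half the picture's height over the tangent of half this angle, whatever the lens; pixels are square), "cx", "cy" (the principal point, pixels), "k1" (the pictures are not rectified: a ray, as slopes to the right and down, at radius r is drawn at 1 + k1 r^2 times it, then the intrinsics apply), "R" (3x3) and "t" (3): a world point X has camera coordinates R X + t. Camera axes: x right, y down, z forward; pixel columns grow to the right and rows downward; lengths in m; the calibration is good to about 2 mm. A picture is of the moment at which its call begins: read the wrist's pose just before it. calibration takes no time and is no camera call; for the wrist camera it gives the pose at the moment of the call.
- manip.close_job(): hands the job in; it is judged then, once.
The state is a dict: "time_s": time; "q": joint angles; "qvel": joint speeds; "effort": joint torques, N m; "tcp_pos": TCP position; "tool_rot": TCP orientation; "wrist_force": force on the tool from outside, world axes, zero at the start; "wrist_torque": the same for the moment, N m; "gripper_width": finger opening in m; "grasp_force": force on a finger pad.
Only numpy, scipy, OpenCV 4.12 (cv2) and the standard library are available. Lean on these libraries where they do the work, as an engineer would, in place of code of your own. Each camera call takes 0.05 s, during which the arm holds its last target. There are 200 camera calls.

### The job

Stand the white test tile upright in the middle of the small wooden pedestal, set down gently and let go, with its orange dot facing the blue-framed mirror. Then take the mirror's yellow handle and turn the mirror until the inspection camera on the same stand sees the orange dot in the middle of the mirror, and finish still holding the handle at that angle, because the mirror springs back when released. Do not tip the tile over, and leave the jar, the tin and the bowl where they are.

Things in the scene. Friction and masses are not known exactly. Their poses are not given: they have to be found in the camera images.
- tile: loose glazed ceramic test tile, about 130 g: upright slab 12 (x) x 50 (y) mm in the middle of a foot 36 (x) x 50 (y) x 10 (z) mm, 80 mm tall in all; white, back face blue-green. Origin: centre of its underside; z up; +x is the side with the orange dot (the foot's top is orange on that side too, seen from above). Pinch the upper slab across its 12 mm from above.
- dot (a point): centre of the orange dot (24 mm across) on the tile's +x face, 42 mm above the underside and 7 mm ahead of the tile's mid-plane
- pedestal: wooden pedestal fixed to the bench, 60 mm tall: round foot 72 mm across, 8 mm thick, stem 28 mm, flat round top 44 mm across. Origin: centre of its underside. It stands 140 to 190 mm from the mirror's pivot, left or right of the line from mirror to camera; the white jar is on the other side.
- pedestal_top (a point): centre of the pedestal's flat top, 60 mm above the bench
- stand: inspection stand fixed to the bench: grey base plate 340 x 70 x 10 mm, the mirror on an upright pivot near one end, a black camera (48 mm, top at 126 mm) fixed at the other, looking at the mirror. Origin: on the bench under the pivot axis; +x points from the pivot to the camera; the plate reaches from x = -55 to +285 mm.
- lens (a point): front of the camera's lens, 240 mm from the pivot axis along the stand's +x, 102 mm above the bench
- mirror: flat mirror in a blue frame 78 mm wide, 74 mm tall, on an upright pivot. Origin on the pivot axis, 60 mm above the bench; +x is the normal of the reflecting face, z up along the axis. Let go, it faces the camera squarely (+x along the stand's +x); it turns up to 1.1 rad either way against a light spring (0.15 N m per rad) that brings it back when released.
- mirror_face (a point): centre of the mirror's face, on the pivot axis, 102 mm above the bench. Lens and (on the pedestal) dot are at the same height, so the camera sees the dot in the middle of the mirror when the mirror's normal halves the angle between the directions from here to the lens and to the dot.
- mirror_grip (a point): middle of the yellow handle, where to grip it, on the pivot axis, 166 mm above the bench: a bar 14 mm thick (mirror x) x 50 mm long (mirror y), from 140 to 185 mm above the bench, that turns with the mirror. The blue frame's top is just below it, at 139 mm.
- sight (a point): nothing to be seen or touched: a computed frame at the mirror's centre whose +x axis points along the camera's line of sight after its reflection at the mirror (it turns twice as far as the mirror; z up). The camera sees the dot in the middle of the mirror when the dot lies on this axis.
- jar: bystander: white plastic jar with a green cap, 52 mm wide, 75 mm tall, loose; origin at the centre of its underside
- tin: bystander: yellow tin, 56 mm wide, 70 mm tall, loose; origin at the centre of its underside
- bowl: bystander: small blue bowl, 90 mm wide, 40 mm tall, loose; origin at the centre of its underside
Mind the look-alikes: they are no part of the job. What is shaped like the tile but pink is not meant. What is shaped like the pedestal but purple is not meant.

How it is judged:
On the way:
1. the tile stands, let go, in the middle of the pedestal with its dot facing the mirror (horizontal distance between tile and pedestal_top below 0.012 m and z of tile in the frame of pedestal_top between -0.004 and 0.004 m and angle between tile's own z axis and vertical below 0.1 rad and contact force between the fingers and tile below 0.1 N and linear speed of tile below 0.02 m/s and x of mirror_face in the frame of tile above 0.09 m and y of mirror_face in the frame of tile between -0.06 and 0.06 m), for 0.2 s.
At the end, for the whole second after the job is handed in: tile let go, at rest, upright (0.1 rad), within 12 mm of the pedestal's middle, dot side to the mirror (mirror centre within 60 mm sideways of the tile's x axis, over 90 mm ahead); dot within 18 mm sideways of the reflected line of sight; fingers hold the mirror still (over 1 N) (all of step 1 and y of dot in the frame of sight between -0.018 and 0.018 m and x of dot in the frame of sight above 0.08 m and contact force between the fingers and mirror above 1 N and angular speed of mirror below 0.1 rad/s); the arm keeps its last pose, push and grip.
It fails at once if a bystander (jar, tin or bowl) was moved by more than 30 mm or tipped (distance of any of jar, tin, bowl from where it was at the start of the episode above 0.03 m or angle between any of jar, tin, bowl's own z axis and vertical above 0.5 rad).
It fails at once if the tile was tipped over (angle between tile's own z axis and vertical above 0.8 rad).
It fails at once if the tile was dropped or pressed hard on the pedestal (over 50 N) (contact force between tile and pedestal above 50 N).
It also fails if it takes over 59 s, if anything falls off the work surface, if the arm or the gripper's body presses on something with over 40 N, if the wrist force passes 120 N, or if a joint passes its speed limit or range.

## Working session

There is one attempt and no reset: what is moved stays moved. The work goes in short steps, Python scripts to look and compute and a shell command to move; the robot and the scene stay as the last step left them, time stands still between calls to the robot, and variables do not carry over. Pictures are saved under pics/ and viewed, at most 10 in all, crops included, and the job is handed in when it is done.

```bash
mkdir -p pics
cat > h.py <<'E'
import numpy as np, cv2
from workcell import manip
def cal(n):
    c=manip.calibration(n); f=192/np.tan(np.radians(c["vertical_fov"])/2)
    return f,c["cx"],c["cy"],c["k1"],np.array(c["R"]),np.array(c["t"])
def rays(uv,C):
    f,cx,cy,k1,R,t=C
    d=(np.atleast_2d(uv).astype(float)-[cx,cy])/f; s=d.copy()
    for _ in range(20): s=d/(1+k1*(s**2).sum(1,keepdims=True))
    return np.c_[s,np.ones(len(s))]
def onplane(uv,z,C):
    r=rays(uv,C); R,t=C[4],C[5]; o=-R.T@t; w=r@R
    return o+w*((z-o[2])/w[:,2])[:,None]
def bydepth(uv,dep,C):
    r=rays(uv,C); uv=np.atleast_2d(uv).astype(int); d=dep[uv[:,1],uv[:,0]]
    return (r*d[:,None]-C[5])@C[4]
E
python3 - <<'E'
from h import *
ims=[]
for n in("top","side"):
    p,d=manip.read_camera(n); np.savez(n+".npz",p=p,d=d); cv2.imwrite(f"pics/{n}0.png",p[...,::-1])
    C=cal(n); print(n,C[0],C[3],-C[4].T@C[5],C[4][2])
s=manip.state();print(s["time_s"],s["tool_rot"])
E
```

```text
top 406.8082741982283 -0.001612300322306224 [0.31158161 0.05877935 1.24771352] [ 0.20115894 -0.02368343 -0.97927227]
side 368.48270709806445 -0.05253370804080171 [0.2302217  0.63440508 0.79459476] [ 0.34006899 -0.6214284  -0.70581855]
0.1 [[ 9.71153380e-01  2.38455681e-01 -3.62805211e-05]
 [ 2.38455542e-01 -9.71152622e-01  1.24079522e-03]
 [ 2.60640746e-04 -1.21365376e-03 -9.99999230e-01]]
```

View pics/top0.png

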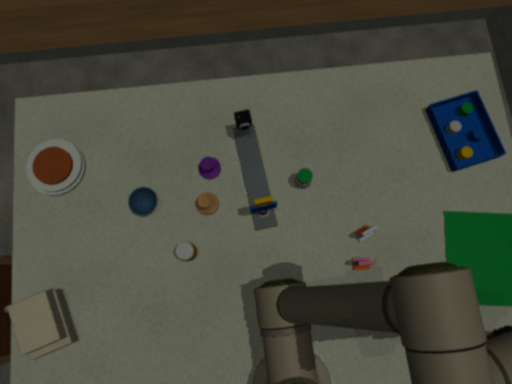

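View pics/side0.png

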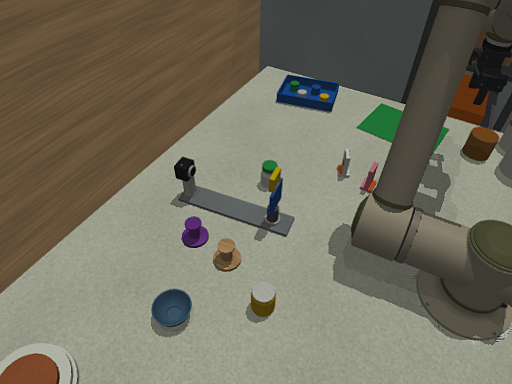

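The top view shows the white tile at (367,233), its orange foot at about (361,230), and the pink look-alike at (362,264). The mirror is at (262,205), the camera at (243,120) and the wooden pedestal at (207,204). The jar is at (304,178), the tin at (185,252) and the bowl at (143,201). In the side view, the tile is at (345,163) and the pedestal at (227,253).

```bash
cat > m.py <<'E'
from h import *
D=np.load("top.npz"); p,d=D["p"],D["d"]; C=cal("top")
def cloud(x0,x1,y0,y1):
    u,v=np.meshgrid(np.arange(x0,x1),np.arange(y0,y1)); uv=np.c_[u.ravel(),v.ravel()]
    return bydepth(uv,d,C),p[uv[:,1],uv[:,0]].astype(int),uv
def rep(n,P): print(n,len(P),np.round(np.median(P,0),4),"rng",np.round(np.ptp(P,axis=0),3),"mid",np.round((P.max(0)+P.min(0))/2,4))
def pca(P):
    w,v=np.linalg.eigh(np.cov(P[:,:2].T)); return v[:,1]
P,c,_=cloud(350,385,220,247); hsv=cv2.cvtColor(c.astype(np.uint8)[None],cv2.COLOR_RGB2HSV)[0]
t=P[P[:,2]>.065]; rep("tile top",t); print(pca(t))
m=(hsv[:,1]>150)&((hsv[:,0]<15)); rep("orange",P[m])
P,c,_=cloud(190,222,190,218); t=P[(P[:,2]>.052)&(P[:,2]<.07)]; rep("ped top",t); print("floor",np.percentile(P[:,2],5))
P,c,_=cloud(230,285,100,232)
t=P[(P[:,2]>.172)]; rep("handle",t); print(pca(t))
t=P[(P[:,2]>.115)&(P[:,2]<.135)&(P[:,0]>np.median(P[:,0])+.1)]; rep("cam",t)
t=P[(P[:,2]>.005)&(P[:,2]<.018)]; r=cv2.minAreaRect((t[:,:2]*1000).astype(np.float32)); print("plate",r,len(t))
for n,b in dict(jar=(290,318,164,192),tin=(170,202,238,266),bowl=(125,160,185,218),purple=(195,224,152,182)).items():
    P,c,_=cloud(*b); rep(n,P[P[:,2]>.03])
E
python3 m.py
```

```text
tile top 87 [ 0.4113 -0.2719  0.0798] rng [0.115 0.357 1.179] mid [ 0.3692 -0.1197  0.658 ]
[-0.293761   0.9558789]
orange 48 [ 0.4219 -0.2685  0.0104] rng [0.025 0.043 0.029] mid [ 0.4217 -0.2687  0.0196]
ped top 170 [0.5548 0.195  0.0602] rng [0.044 0.043 0.011] mid [0.5546 0.1961 0.0601]
floor -0.0033377115329191734
handle 138 [0.5104 0.0338 0.1852] rng [0.21  0.057 1.075] mid [0.4167 0.0301 0.71  ]
[-0.9865728   0.16332211]
cam 221 [0.7771 0.0566 0.1253] rng [0.041 0.049 0.017] mid [0.7789 0.057  0.1241]
plate ((663.540771484375, 25.549392700195312), (169.43443298339844, 425.9579772949219), 83.29934692382812) 2010
jar 259 [ 0.5906 -0.1049  0.0736] rng [0.047 0.048 0.05 ] mid [ 0.594  -0.1066  0.0567]
tin 318 [0.4107 0.2611 0.0696] rng [0.128 0.231 1.217] mid [0.3757 0.1743 0.6392]
bowl 202 [0.5861 0.3992 0.0384] rng [0.311 0.37  1.218] mid [0.4673 0.2437 0.6389]
purple 168 [0.668  0.1779 0.0601] rng [0.38  0.141 1.194] mid [0.5015 0.1292 0.6507]
```

```bash
sed -i 's/^    return bydepth(uv,d,C),p\[.*$/    P=bydepth(uv,d,C); k=P[:,2]<.25; return P[k],p[uv[k,1],uv[k,0]].astype(int),uv[k]/' m.py
cat >> m.py <<'E'
print('---')
P,c,_=cloud(350,385,220,247); t=P[(P[:,2]>.074)]; print("tile rect",cv2.minAreaRect((t[:,:2]*1000).astype(np.float32)))
P,c,uv=cloud(230,285,100,232)
t=P[P[:,2]>.172]; print("handle rect",cv2.minAreaRect((t[:,:2]*1000).astype(np.float32)))
t=P[(P[:,2]>.12)&(P[:,2]<.13)&(P[:,0]>.7)]; print("cam rect",cv2.minAreaRect((t[:,:2]*1000).astype(np.float32)))
k=(P[:,2]>.004)&(P[:,2]<.02)&(c.max(1)<130)&(abs(P[:,1]-.045)<.08); t=P[k]; rep("pl",t); print(pca(t), cv2.minAreaRect((t[:,:2]*1000).astype(np.float32)))
E
python3 m.py
```

```text
tile top 83 [ 0.4121 -0.2728  0.0797] rng [0.03  0.048 0.015] mid [ 0.4121 -0.2741  0.0759]
[-0.4028982  0.9152448]
orange 48 [ 0.4219 -0.2685  0.0104] rng [0.025 0.043 0.029] mid [ 0.4217 -0.2687  0.0196]
ped top 170 [0.5548 0.195  0.0602] rng [0.044 0.043 0.011] mid [0.5546 0.1961 0.0601]
floor -0.0033392581559518754
handle 108 [0.5128 0.0264 0.1842] rng [0.017 0.049 0.019] mid [0.5132 0.026  0.1817]
[-0.11666955  0.99317079]
cam 218 [0.7774 0.0565 0.1254] rng [0.041 0.049 0.017] mid [0.7792 0.057  0.1241]
plate ((663.540771484375, 25.549392700195312), (169.43443298339844, 425.9579772949219), 83.29934692382812) 2010
jar 259 [ 0.5906 -0.1049  0.0736] rng [0.047 0.048 0.05 ] mid [ 0.594  -0.1066  0.0567]
tin 317 [0.4107 0.2612 0.0695] rng [0.055 0.053 0.046] mid [0.4123 0.2634 0.0536]
bowl 198 [0.5869 0.3997 0.0384] rng [0.089 0.089 0.015] mid [0.5787 0.3841 0.0373]
purple 167 [0.6682 0.178  0.0601] rng [0.044 0.043 0.013] mid [0.6692 0.1783 0.06  ]
---
tile rect ((412.24871826171875, -273.5550231933594), (12.337896347045898, 49.667938232421875), 23.56403160095215)
handle rect ((514.0159912109375, 26.290184020996094), (14.334158897399902, 50.02210998535156), 6.2193450927734375)
cam rect ((776.0116577148438, 56.812503814697266), (44.22969055175781, 47.240455627441406), 6.912014961242676)
pl 2114 [0.6351 0.0404 0.0095] rng [0.437 0.155 0.015] mid [0.6634 0.0427 0.0116]
[-0.99697796 -0.0776849 ] ((663.87548828125, 38.53601837158203), (154.2222137451172, 434.7462463378906), 88.30338287353516)
```

```bash
cat > go.py <<'E'
import sys; from h import *
from scipy.spatial.transform import Rotation as Ro
x,y,z,yaw=map(float,sys.argv[1:5]) # grasp point target, tool-y yaw deg
s=manip.state(); T=np.array(s["tool_rot"]); a=np.radians(yaw)
W=np.c_[[-np.sin(a),np.cos(a),0],[np.cos(a),np.sin(a),0],[0,0,-1]]
d=T.T@(np.array([x,y,z+.147])-s["tcp_pos"]); r=Ro.from_matrix(T.T@W).as_rotvec()
print("t",s["time_s"],"shift/0.2 total",np.round(d/.2,3),"rot/0.12 total",np.round(r/.12,2),"q",np.round(s["q"],2),"w",s["gripper_width"],"F",np.round(s["wrist_force"],1))
E
python3 go.py .4122 -.2736 .19 23.5
python3 -m handwheel '{"claw":[1,1,1,1,1,1,1,1,1,1],"linear":[[0.168,-0.093,0],[0.168,-0.093,0],[0.168,-0.093,0],[0.168,-0.093,0],[0.168,-0.093,0],[0.168,-0.093,0],[0.168,-0.093,0.1],[0.168,-0.093,0.1],[0.168,-0.093,0.1],[0.168,-0.093,0.1]],"rot":[[0,0,0],[0,0,0],[0,0,0],[0,0,0],[0,0,0],[0,0,0],[0,0,0],[0,0,0],[0,0,0],[0,0,0]]}'
python3 -m handwheel '{"claw":[1,1,1,1,1,1,1,1,1,1,1,1,1,1,1],"linear":[[0,0,0],[0,0,0],[0,0,0],[0,0,0],[0,0,0],[0,0,0],[0,0,0],[0,0,0],[0,0,0],[0,0,0],[0,0,0],[0,0,0],[0,0,0],[0,0,0],[0,0,0]],"rot":[[0,0,-0.967],[0,0,-0.967],[0,0,-0.967],[0,0,-0.967],[0,0,-0.967],[0,0,-0.967],[0,0,-0.967],[0,0,-0.967],[0,0,-0.967],[0,0,-0.967],[0,0,-0.967],[0,0,-0.967],[0,0,-0.967],[0,0,-0.967],[0,0,-0.967]]}'
python3 go.py .4122 -.2736 .062 23.5
python3 - <<'E'
from h import *
C=cal("wrist");p,d=manip.read_camera("wrist"); np.savez("w1.npz",p=p,d=d); cv2.imwrite("pics/w1.png",p[...,::-1])
u,v=np.meshgrid(np.arange(512),np.arange(384)); uv=np.c_[u.ravel(),v.ravel()]
P=bydepth(uv,d,C); k=(d.ravel()>0)&(P[:,2]>.074)&(P[:,2]<.086)&(np.hypot(P[:,0]-.412,P[:,1]+.273)<.04); t=P[k]
print(len(t),t[:,2].mean() if len(t) else 0, cv2.minAreaRect((t[:,:2]*1000).astype(np.float32)) if len(t) else 0)
E
```

```text
t 0.1 shift/0.2 total [ 1.675 -0.929  0.338] rot/0.12 total [-1.00e-02 -1.00e-02 -1.45e+01] q [-1.55  0.38  1.3  -0.    1.46 -0.22] w 0.08850341008576199 F [-0.5  0.3  0.2]
time_s: 1.1
tcp_pos: [0.414, -0.272, 0.3239]
tool_rot: [[0.971, 0.238, -0.0], [0.238, -0.971, 0.0], [-0.0, -0.0, -1.0]]
wrist_force: [0.7, -1.1, -0.5]
gripper_width: 0.088
grasp_force: 0.0
time_s: 2.6
tcp_pos: [0.4131, -0.2733, 0.3245]
tool_rot: [[-0.403, 0.915, -0.0], [0.915, 0.403, 0.001], [0.001, -0.0, -1.0]]
wrist_force: [-1.0, -0.6, -0.3]
gripper_width: 0.088
grasp_force: 0.0
t 2.6 shift/0.2 total [ 0.    -0.004  0.577] rot/0.12 total [-0.   -0.01  0.04] q [-0.82  0.36  1.58  0.    1.2  -1.24] w 0.08797690181111811 F [-1.  -0.6 -0.3]
802 0.08032315837678837 ((411.4424133300781, -274.7173767089844), (11.94063949584961, 50.005287170410156), 24.106985092163086)
```

```bash
python3 -m handwheel '{"claw":[0.5,0.5,0.5,0.5,0.5,0.5,0.5,0.5,0.5,0.5,0.5,0,0,0,0,0,0,0,0],"linear":[[0,0,0],[0,0,0],[0,0,0],[0,0,0],[0,0,0.1],[0,0,0.1],[0,0,0.1],[0,0,0.1],[0,0,0.1],[0,0,0.077],[0,0,0],[0,0,0],[0,0,0],[0,0,0],[0,0,0],[0,0,0],[0,0,0],[0,0,0],[0,0,0]],"rot":[[0,0,0],[0,0,0],[0,0,0],[0,0,0],[0,0,0],[0,0,0],[0,0,0],[0,0,0],[0,0,0],[0,0,0],[0,0,0],[0,0,0],[0,0,0],[0,0,0],[0,0,0],[0,0,0],[0,0,0],[0,0,0],[0,0,0]]}'
python3 go.py .4122 -.2736 .3 23.5
```

```text
time_s: 4.55
tcp_pos: [0.4131, -0.2734, 0.2097]
tool_rot: [[-0.399, 0.917, 0.0], [0.917, 0.399, -0.0], [-0.0, 0.0, -1.0]]
wrist_force: [-1.1, -0.8, 6.5]
gripper_width: 0.012
grasp_force: 29.9
t 4.55 shift/0.2 total [ 0.    -0.005 -1.187] rot/0.12 total [0. 0. 0.] q [-0.82  0.53  1.72 -0.    0.9  -1.23] w 0.01201340599415523 F [-1.1 -0.8  6.5]
```

```bash
python3 -m handwheel '{"claw":[0,0,0,0,0,0,0,0,0,0,0,0],"linear":[[0,0,-0.04],[0,0,-0.1],[0,0,-0.12],[0,0,-0.12],[0,0,-0.12],[0,0,-0.12],[0,0,-0.12],[0,0,-0.12],[0,0,-0.12],[0,0,-0.12],[0,0,-0.06],[0,0,-0.03]],"rot":[[0,0,0],[0,0,0],[0,0,0],[0,0,0],[0,0,0],[0,0,0],[0,0,0],[0,0,0],[0,0,0],[0,0,0],[0,0,0],[0,0,0]]}'
python3 -m handwheel '{"claw":[0,0,0,0,0,0,0,0,0,0,0,0,0,0,0,0,0,0,0],"linear":[[0,0,0],[0,0,0],[0,0,0],[0,0,0],[0,0,0],[0,0,0],[0,0,0],[0,0,0],[0,0,0],[0,0,0],[0,0,0],[0,0,0],[0,0,0],[0,0,0],[0,0,0],[0,0,0],[0,0,0],[0,0,0],[0,0,0]],"rot":[[0,0,0.97],[0,0,0.97],[0,0,0.97],[0,0,0.97],[0,0,0.97],[0,0,0.97],[0,0,0.97],[0,0,0.97],[0,0,0.97],[0,0,0.97],[0,0,0.97],[0,0,0.97],[0,0,0.97],[0,0,0.97],[0,0,0.97],[0,0,0.97],[0,0,0.97],[0,0,0.97],[0,0,0.97]]}'
python3 go.py .5548 .1957 .297 -103.5
```

```text
time_s: 5.75
tcp_pos: [0.413, -0.2731, 0.4486]
tool_rot: [[-0.399, 0.917, 0.001], [0.917, 0.399, -0.001], [-0.001, 0.001, -1.0]]
wrist_force: [0.4, 0.4, -1.5]
gripper_width: 0.0116
grasp_force: 29.9
time_s: 7.65
tcp_pos: [0.413, -0.2733, 0.4468]
tool_rot: [[0.973, -0.233, -0.001], [-0.233, -0.973, 0.001], [-0.001, -0.001, -1.0]]
wrist_force: [-0.2, 0.6, -0.9]
gripper_width: 0.0113
grasp_force: 29.9
t 7.65 shift/0.2 total [ 0.143 -2.445  0.016] rot/0.12 total [-0.01  0.01  0.01] q [-0.82  0.26  1.36  0.    1.53  0.98] w 0.011312132649226645 F [-0.2  0.6 -0.9]
```

```bash
python3 -m handwheel '{"claw":[0,0,0,0,0,0,0,0,0,0,0,0,0,0,0,0,0,0],"linear":[[0.005,-0.06,0],[0.005,-0.12,0],[0.01,-0.16,0],[0.01,-0.165,0],[0.01,-0.165,0],[0.01,-0.165,0],[0.01,-0.165,0],[0.01,-0.165,0],[0.01,-0.165,0],[0.01,-0.165,0],[0.01,-0.165,0],[0.01,-0.165,0],[0.01,-0.165,0],[0.01,-0.165,0],[0.008,-0.165,0],[0.005,-0.12,0],[0,-0.04,0],[0,0,0]],"rot":[[0,0,0],[0,0,0],[0,0,0],[0,0,0],[0,0,0],[0,0,0],[0,0,0],[0,0,0],[0,0,0],[0,0,0],[0,0,0],[0,0,0],[0,0,0],[0,0,0],[0,0,0],[0,0,0],[0,0,0],[0,0,0]]}'
python3 go.py .5548 .1957 .125 -103.5
python3 - <<'E'
from h import *
n="side";C=cal(n);p,d=manip.read_camera(n); cv2.imwrite("pics/s2.png",p[...,::-1])
E
```

```text
time_s: 9.45
tcp_pos: [0.5538, 0.204, 0.4468]
tool_rot: [[0.974, -0.225, -0.001], [-0.225, -0.974, -0.0], [-0.001, 0.0, -1.0]]
wrist_force: [-0.4, 0.6, -1.0]
gripper_width: 0.0121
grasp_force: 29.9
t 9.45 shift/0.2 total [0.015 0.039 0.874] rot/0.12 total [0.   0.01 0.07] q [ 0.15  0.43  1.1  -0.    1.62  1.95] w 0.012072924148794018 F [-0.4  0.6 -1. ]
```

View pics/s2.png

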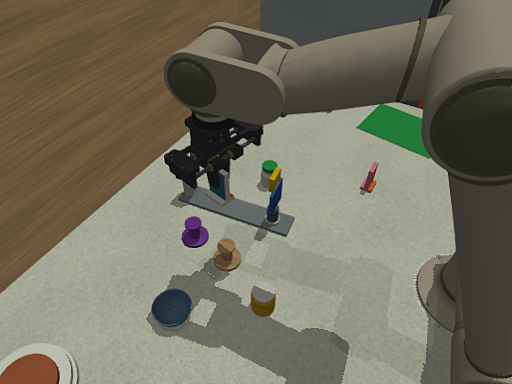

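The tile hangs upright at (218,187). Its blue-green back faces away from the mirror and its orange foot points toward it. The pedestal below is at (227,253).

```bash
python3 -m handwheel '{"claw":[0,0,0,0,0,0,0,0,0,0,0,0],"linear":[[0.015,0.039,0.04],[0,0,0.08],[0,0,0.1],[0,0,0.1],[0,0,0.1],[0,0,0.1],[0,0,0.1],[0,0,0.1],[0,0,0.06],[0,0,0.03],[0,0,0.02],[0,0,0]],"rot":[[0,0,0.07],[0,0,0],[0,0,0],[0,0,0],[0,0,0],[0,0,0],[0,0,0],[0,0,0],[0,0,0],[0,0,0],[0,0,0],[0,0,0]]}'
python3 go.py .5548 .1957 .1227 -103.5
python3 - <<'E'
from h import *
C=cal("wrist");p,d=manip.read_camera("wrist"); np.savez("w3.npz",p=p,d=d); cv2.imwrite("pics/w3.png",p[...,::-1])
u,v=np.meshgrid(np.arange(512),np.arange(384)); uv=np.c_[u.ravel(),v.ravel()]
P=bydepth(uv,d,C); k=(d.ravel()>0)&(P[:,2]>.055)&(P[:,2]<.065)&(np.hypot(P[:,0]-.555,P[:,1]-.196)<.04); t=P[k]
print(len(t), cv2.minEnclosingCircle((t[:,:2]*1000).astype(np.float32)) if len(t) else 0)
E
```

```text
time_s: 10.7
tcp_pos: [0.5553, 0.1945, 0.2815]
tool_rot: [[0.972, -0.237, 0.0], [-0.237, -0.972, -0.0], [0.0, -0.0, -1.0]]
wrist_force: [-0.1, -0.1, -1.3]
gripper_width: 0.0117
grasp_force: 29.9
t 10.7 shift/0.2 total [-0.004 -0.005  0.059] rot/0.12 total [-0.   -0.   -0.03] q [ 0.14  0.56  1.37 -0.    1.21  1.95] w 0.011705129810478235 F [-0.1 -0.1 -1.3]
77 ((553.621337890625, 194.45021057128906), 21.91753578186035)
```

View pics/w3.png

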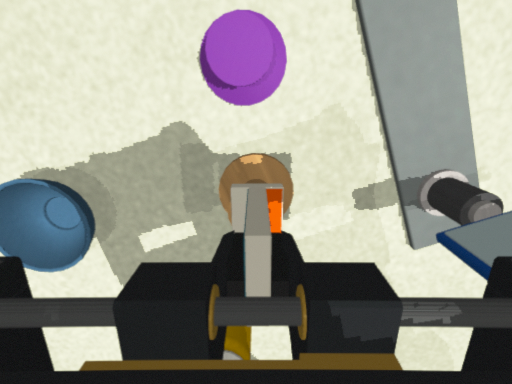

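The wrist view shows the tile centred over the pedestal at about (256,190), orange foot on the mirror side. Lowering gently.

```bash
python3 -m handwheel '{"claw":[0,0,0,0,0,0,0,0],"linear":[[0,0,0.015],[0,0,0.015],[0,0,0.01],[0,0,0.01],[0,0,0.005],[0,0,0],[0,0,0],[0,0,0]],"rot":[[0,0,0],[0,0,0],[0,0,0],[0,0,0],[0,0,0],[0,0,0],[0,0,0],[0,0,0]]}'
```

```text
time_s: 11.55
tcp_pos: [0.5553, 0.1948, 0.2704]
tool_rot: [[0.972, -0.236, 0.0], [-0.236, -0.972, 0.0], [0.0, -0.0, -1.0]]
wrist_force: [-0.7, -0.2, -0.6]
gripper_width: 0.0122
grasp_force: 29.9
```

```bash
python3 -m handwheel '{"claw":[0,0,0,0],"linear":[[0,0,0.004],[0,0,0],[0,0,0.003],[0,0,0]],"rot":[[0,0,0],[0,0,0],[0,0,0],[0,0,0]]}'
```

```text
time_s: 11.95
tcp_pos: [0.5553, 0.1948, 0.2697]
tool_rot: [[0.972, -0.236, 0.001], [-0.236, -0.972, 0.0], [0.001, -0.0, -1.0]]
wrist_force: [-1.5, 0.8, 4.3]
gripper_width: 0.0116
grasp_force: 29.9
```

Contact felt. Releasing and lifting clear.

```bash
python3 -m handwheel '{"claw":[0.2,0.3,0.5,0.5,0.5,0.5,0.5,0.5,0.5,0.5,0.5,0.5,0.5,0.5,0.5,0.5,0.5],"linear":[[0,0,0],[0,0,0],[0,0,0],[0,0,0],[0,0,0],[0,0,0],[0,0,0],[0,0,-0.03],[0,0,-0.06],[0,0,-0.1],[0,0,-0.1],[0,0,-0.1],[0,0,-0.1],[0,0,-0.1],[0,0,-0.1],[0,0,-0.08],[0,0,0]],"rot":[[0,0,0],[0,0,0],[0,0,0],[0,0,0],[0,0,0],[0,0,0],[0,0,0],[0,0,0],[0,0,0],[0,0,0],[0,0,0],[0,0,0],[0,0,0],[0,0,0],[0,0,0],[0,0,0],[0,0,0]]}'
python3 go.py .514 .0263 .27 6.6
python3 - <<'E'
from h import *
C=cal("wrist");p,d=manip.read_camera("wrist"); np.savez("w4.npz",p=p,d=d); cv2.imwrite("pics/w4.png",p[...,::-1])
u,v=np.meshgrid(np.arange(512),np.arange(384)); uv=np.c_[u.ravel(),v.ravel()]
P=bydepth(uv,d,C); k=(d.ravel()>0)&(P[:,2]>.132)&(P[:,2]<.146)&(np.hypot(P[:,0]-.555,P[:,1]-.196)<.045); t=P[k]
print(len(t),t[:,2].mean(), cv2.minAreaRect((t[:,:2]*1000).astype(np.float32)) if len(t) else 0)
E
```

```text
time_s: 13.65
tcp_pos: [0.5549, 0.1948, 0.4261]
tool_rot: [[0.972, -0.236, 0.005], [-0.236, -0.972, 0.001], [0.005, -0.002, -1.0]]
wrist_force: [0.6, 0.6, -0.2]
gripper_width: 0.0436
grasp_force: 0.0
t 13.65 shift/0.2 total [-0.     0.867  0.044] rot/0.12 total [  0.03  -0.04 -16.04] q [ 0.14  0.43  1.15 -0.    1.55  1.95] w 0.043638800827087015 F [ 0.6  0.6 -0.2]
598 0.1402291676838387 ((556.5390014648438, 193.21742248535156), (11.850064277648926, 49.61213302612305), 76.6004867553711)
```

View pics/w4.png

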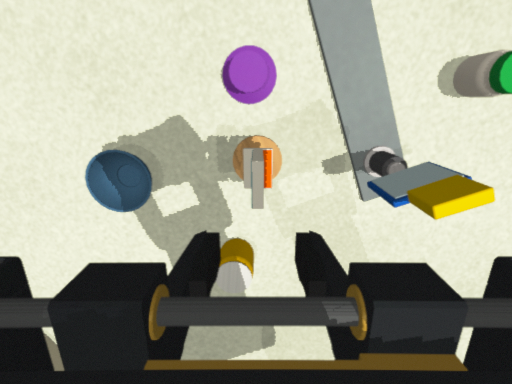

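The tile stands upright on the pedestal at (258,170), orange side toward the mirror. The mirror handle is at (450,196).

```bash
python3 -m handwheel '{"claw":[0.5,0.5,0.5,0.5,0.5,0.5,0.5,0.5,0.5,0.5,0.5,0.5,0.5,0.5,0.5,0.5,0.5,0.5,0.5,0.5],"linear":[[0,0.1,0],[0,0.15,0],[0,0.15,0],[0,0.15,0],[0,0.15,0],[0,0.12,0],[0,0.047,0],[0,0,0],[0,0,0],[0,0,0],[0,0,0],[0,0,0],[0,0,0],[0,0,0],[0,0,0],[0,0,0],[0,0,0],[0,0,0],[0,0,0],[0,0,0]],"rot":[[0,0,0],[0,0,0],[0,0,0],[0,0,0],[0,0,0],[0,0,0],[0,0,0],[0,0,-1],[0,0,-1],[0,0,-1],[0,0,-1],[0,0,-1],[0,0,-1],[0,0,-1],[0,0,-1],[0,0,-1],[0,0,-1],[0,0,-1],[0,0,-1],[0,0,-1]]}'
python3 -m handwheel '{"claw":[0.5,0.5,0.5,0.5,0.5],"linear":[[0,0,0],[0,0,0],[0,0,0],[0,0,0],[0,0,0]],"rot":[[0,0,-1],[0,0,-1],[0,0,-1],[0,0,-0.04],[0,0,0]]}'
python3 go.py .514 .0263 .166 6.6
python3 - <<'E'
from h import *
C=cal("wrist");p,d=manip.read_camera("wrist"); cv2.imwrite("pics/w5.png",p[...,::-1])
u,v=np.meshgrid(np.arange(512),np.arange(384)); uv=np.c_[u.ravel(),v.ravel()]
P=bydepth(uv,d,C); k=(d.ravel()>0)&(P[:,2]>.178)&(P[:,2]<.192)&(np.hypot(P[:,0]-.514,P[:,1]-.026)<.045); t=P[k]
print(len(t),t[:,2].mean(), cv2.minAreaRect((t[:,:2]*1000).astype(np.float32)) if len(t) else 0)
k=(d.ravel()>0)&(P[:,2]>.118)&(P[:,2]<.132)&(P[:,0]>.7); t=P[k]
print(len(t), cv2.minAreaRect((t[:,:2]*1000).astype(np.float32)) if len(t) else 0)
E
```

```text
time_s: 15.7
tcp_pos: [0.5143, 0.0269, 0.4224]
tool_rot: [[0.242, 0.97, -0.001], [0.97, -0.242, 0.0], [0.0, -0.001, -1.0]]
wrist_force: [1.4, 0.7, -0.4]
gripper_width: 0.044
grasp_force: 0.0
time_s: 16.2
tcp_pos: [0.5143, 0.0266, 0.4226]
tool_rot: [[-0.113, 0.994, -0.001], [0.994, 0.113, 0.0], [0.0, -0.001, -1.0]]
wrist_force: [0.3, 0.2, 0.6]
gripper_width: 0.0445
grasp_force: 0.0
t 16.2 shift/0.2 total [-0.002 -0.002  0.548] rot/0.12 total [-0.   -0.   -0.02] q [-0.18  0.31  1.36  0.    1.48 -0.29] w 0.044494821922567464 F [0.3 0.2 0.6]
943 0.18514745814142922 ((512.8147583007812, 25.98305892944336), (13.301904678344727, 49.57129669189453), 6.82773494720459)
840 ((762.3302001953125, 54.17052459716797), (20.00302505493164, 48.96855163574219), 18.381820678710938)
```

```bash
python3 -m handwheel '{"claw":[0.5,0.5,0.5,0.5,0.5,0.5,0.5,0,0,0,0,0,0],"linear":[[0,-0.005,0.08],[0,0,0.1],[0,0,0.1],[0,0,0.1],[0,0,0.1],[0,0,0.06],[0,0,0],[0,0,0],[0,0,0],[0,0,0],[0,0,0],[0,0,0],[0,0,0]],"rot":[[0,0,0],[0,0,0],[0,0,0],[0,0,0],[0,0,0],[0,0,0],[0,0,0],[0,0,0],[0,0,0],[0,0,0],[0,0,0],[0,0,0],[0,0,0]]}'
python3 -m handwheel '{"claw":[0,0,0,0,0,0,0,0,0,0,0,0,0],"linear":[[0,0,0],[0,0,0],[0,0,0],[0,0,0],[0,0,0],[0,0,0],[0,0,0],[0,0,0],[0,0,0],[0,0,0],[0,0,0],[0,0,0],[0,0,0]],"rot":[[0,0,-0.2],[0,0,-0.5],[0,0,-0.5],[0,0,-0.5],[0,0,-0.5],[0,0,-0.5],[0,0,-0.5],[0,0,-0.5],[0,0,-0.5],[0,0,-0.5],[0,0,-0.3],[0,0,0],[0,0,0]]}'
python3 go.py .5134 .0262 .166 41.1
python3 - <<'E'
from h import *
for n in("wrist","side"):
    C=cal(n);p,d=manip.read_camera(n); np.savez(n+"6.npz",p=p,d=d); cv2.imwrite(f"pics/{n}6.png",p[...,::-1])
    if n=="wrist":
        u,v=np.meshgrid(np.arange(512),np.arange(384)); uv=np.c_[u.ravel(),v.ravel()]; P=bydepth(uv,d,C)
        for lo,hi in((.132,.142),(.182,.19)):
            t=P[(d.ravel()>0)&(P[:,2]>lo)&(P[:,2]<hi)&(np.hypot(P[:,0]-.514,P[:,1]-.026)<.05)]
            print(len(t), cv2.minAreaRect((t[:,:2]*1000).astype(np.float32)) if len(t) else 0)
E
python3 -c "
import cv2,numpy as np
a=cv2.imread('pics/wrist6.png');b=cv2.imread('pics/side6.png');cv2.imwrite('pics/c6.png',cv2.resize(np.hstack([a,b]),(800,300)))"
```

```text
time_s: 17.55
tcp_pos: [0.5133, 0.0262, 0.3154]
tool_rot: [[-0.115, 0.993, 0.001], [0.993, 0.115, -0.0], [-0.0, 0.001, -1.0]]
wrist_force: [-0.9, 0.0, 4.1]
gripper_width: 0.0135
grasp_force: 30.0
time_s: 18.85
tcp_pos: [0.5137, 0.0263, 0.3154]
tool_rot: [[-0.655, 0.755, 0.002], [0.755, 0.655, 0.0], [-0.001, 0.002, -1.0]]
wrist_force: [4.2, 3.0, 5.7]
gripper_width: 0.0134
grasp_force: 30.0
t 18.85 shift/0.2 total [ 0.    -0.001  0.012] rot/0.12 total [ 0.02  0.01 -0.02] q [-0.18  0.41  1.54  0.    1.19 -0.89] w 0.013405308189636835 F [4.2 3.  5.7]
489 ((494.99957275390625, 39.107261657714844), (9.130592346191406, 34.401729583740234), 40.4686164855957)
2529 ((508.4999084472656, 32.16223907470703), (33.38526916503906, 33.60573196411133), 83.64508056640625)
```

View pics/c6.png

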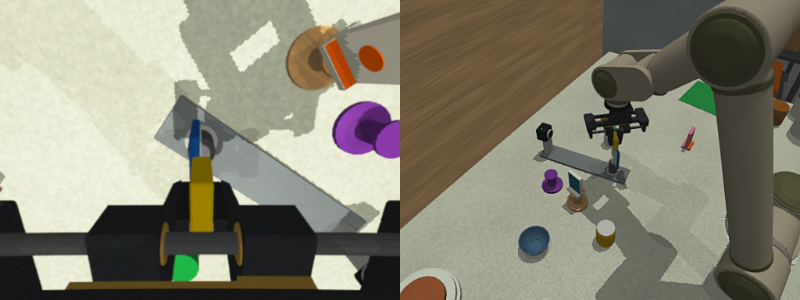

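The left (wrist) panel shows the pads gripping the yellow handle at (201,195), and the tile upright on the pedestal at about (330,55) with its dot facing the mirror. The right (side) panel shows the tile at (576,187) and the bystanders untouched. I measured the mirror at 40.5–40.9° against a target of 41.1°, within the ±3° tolerance.

```bash
python3 -m handwheel '{"claw":[0,0,0,0],"linear":[[0,0,0],[0,0,0],[0,0,0],[0,0,0]],"rot":[[0,0,-0.03],[0,0,0],[0,0,0],[0,0,0]]}' && python3 -c "
from workcell import manip
print(manip.close_job())"
```

```text
time_s: 19.35
tcp_pos: [0.5136, 0.0263, 0.3154]
tool_rot: [[-0.658, 0.753, 0.002], [0.753, 0.658, 0.0], [-0.001, 0.002, -1.0]]
wrist_force: [3.6, 3.8, 5.1]
gripper_width: 0.0141
grasp_force: 30.0
the job is handed in; nothing more can be done
None
```

I handed the job in at 19.4 s: the tile stands released about 3 mm off the pedestal's middle with its dot facing the mirror, and the gripper is holding the mirror at about 41° (target 41.1°); no verdict was returned.

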